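# Draw a dropped bearing ring out from behind a guard

## Task

A thin steel ring has slid in behind the fixed yellow bar guard, where hands do not go. Take the swarf hook (orange handle), reach in through the guard's open side, and draw the ring out onto the open bench with it, at least 5 cm clear of the guard's open side and without touching the ring with the gripper; the bearing that lies beside it stays behind the guard where it is. Then lay the hook down flat on the bench and let go of it.

Things in the scene. Friction and masses are not known exactly. Their poses are not given: they have to be found in the camera images.
- swarf_hook: Orange handle (sizes in mm) 100 long (x), 26 wide (y), 38 high, flat underside; origin at its middle. Grip across the handle from above. From its front end an 8 mm steel rod runs along +x, axis 30 above the underside, to x = 220, where the tip bends straight down, ending 3 mm above underside level. 0.25 kg, balance point 15 in front of the origin. Starts flat on the bench.
- guard: Fixed yellow cage of 4 mm bars (mm). Origin on the bench at the middle of its open side; +x runs into it, y across, z up. Inside 200 wide (y -100 to 100), 160 deep (x 0 to 160), 90 high; bench is its floor; 100 high overall. Roof, back and sides barred, gaps 21; only the side at x = 0 is open. A fixed black roller, 24 dia, crosses at x = 140, 52 up. Bench before the open side is clear.
- dropped_ring: Plain thin-walled steel ring, 48 mm outside, clear bore at least 36 mm, 12 mm high, 0.06 kg, lying flat on the bench inside the guard, 70 to 100 mm in from the open side. Origin at the centre of its underside, z up.
- bearing: Dark tapered roller bearing, 50 mm diameter, 18 mm high, loose, flat on the bench inside the guard, about 90 mm from the ring across the guard (either side). Origin at the centre of its underside. Stays where it is.

How it is judged:
By the outcome, as a careful person would: the job done as asked, in the order asked, and still so for the second after the job is handed in, with the robot touching nothing.
It also fails if it takes over 48 s, if anything falls off the work surface, if the arm or the gripper's body presses on something with over 40 N, if the wrist force passes 120 N, or if a joint passes its speed limit or range.

## Robot

A 7-joint arm with a two-finger parallel gripper is mounted at the origin on a cart in front of the work surface, level with it; the furniture and walls round the work are solid. World frame = base frame: x ahead of the robot, y to its left, z up, the work surface at z = 0. Lengths are in m, angles in rad, forces in N, time in s.
With the tool pointing down it reaches from about 0.425 to 0.925 m from the base axis. Payload 6.8 kg.
Tool frame: the origin (TCP) lies between the finger pads; the fingertips stand r.tip_reach ahead of it and the grasp point (between the pads) lies 11 mm behind it (r.tip_reach is the distance from the TCP to the fingertips, in m); z points along the fingers, y is the direction in which the jaws open and shut (so a half turn about z gives the same grasp; the last joint's range is limited). The gripper opens to 85 mm and grips with 20 to 120 N. Pads are 22 mm wide; open, the fingers measure 114 mm over their backs; the gripper's body (76 mm by 85 mm) begins 54 mm behind the grasp point. The pads swing forward as they close: fully open they stand 13 mm farther back than shut.
Start: joints at [-1.292, 0.477, 0.022, 1.555, -0.011, 1.109, -0.083], TCP at [0.255, 0.625, 0.239] pointing down, gripper open.
Joint ranges: [-2.96, 2.96], [-0.34, 2.1], [-1.41, 1.46], [0.24, 2.44], [-1.37, 4.51], [0.17, 1.92], [-2.96, 2.96]. Speed limits (rad/s): [2.39, 2.39, 3.14, 3.14, 3.14, 3.14, 3.14].

## Interface

Orientations are given as a rotation vector (axis times angle).
In Python, from bench import r, eyes, spotter gives the robot as it stands.
- The arm moves only by the tool carry_out, never from a script. Its argument "series" is text: rows parted by semicolons, each of 5 numbers parted by spaces: the shift along the tool's x, y, z in cm, then the turn about the tool's z in rad, then the opening, from 0 (shut) to 1 (fully open). In form: x y z yaw gripper; .... A call has 1 to 8 rows; each row shifts and turns the commanded pose from where the row before left it, along the tool's axes as they then stand; what a row does not reach is not made up. A row lasts 1/8 s, in which the tool goes at most 62.5 mm and 10.7 degrees, less where a joint would pass 70% of its speed; a pose out of reach is approached as far as the arm can. A call with a gripper value outside its range is refused whole. The fingers move at their own pace and stop on an object; "grip_force" is the grip in N (left out, the last holds). Time passes only in rows, so rows that do not move let the fingers close. It gives the time, the measured TCP pose, the force and the opening at its end, in the units of the state.
- r.get_obs(): the state, without advancing time (a new reading comes with each control period).
- eyes.grab_frame(name): name is "scene" or "top"; returns a dict with "color" (400x640x3 uint8, blue, green, red), "intrinsics" (3x3 intrinsics, pixels), "D" ([k1, k2, p1, p2, k3] as OpenCV has them; the pictures are not rectified), "R" (3x3) and "t" (3): a world point X has camera coordinates R X + t. Camera axes: x right, y down, z forward; pixel columns grow to the right and rows downward; lengths in m; the calibration is good to about 2 mm. A picture is of the moment at which its call begins. There is no depth.
- r.hand_in(): hands the job in, once; it reports no verdict.
Trained networks look in a picture, given as the dict that the camera call returned (one of the last four; its "shot" number tells which), for a name from the list of things; names that differ only in an ending like _2 or _b are one class to them, and where a whole thing is asked for, a point or a joint stands for the part that bears it (a point fixed in the world has none). Each returns a list of dicts, best first, with "confidence" (0 to 1); they miss things now and then, are a little off and sometimes report something else, mostly with a low value. They report only what shows in the picture. A call takes as long as a camera call.
- spotter.search_frame(picture, query): "uv" ([column, row] in pixels, amid what is visible of it).
- spotter.trace(picture, query): "pixels" (400x640 bool, what is visible of it) and "uv" ([column, row] in pixels, amid what is visible of it).
- spotter.mark_of(picture, query): "uv" ([column, row] in pixels: a listed point, or the origin of a listed thing).
The state is a dict: "clock": time; "joints": joint angles; "qvel": joint speeds; "tau": joint torques, N m; "tcp_pos": TCP position; "orientation": TCP orientation; "contact_force": force on the tool from outside, world axes, zero at the start; "moment": the same for the moment, N m; "grip_width": finger opening in m.
Only numpy, scipy, OpenCV 4.12 (cv2) and the standard library are available. Lean on these libraries where they do the work, as an engineer would, in place of code of your own. Each camera call takes 0.05 s, during which the arm holds its last target.

## Working session

There is one attempt and no reset: what is moved stays moved. The work goes in short steps, Python scripts to look and compute and a tool call to move; the robot and the scene stay as the last step left them, time stands still between calls to the robot, and variables do not carry over. Pictures are saved under pics/ and viewed, and the job is handed in when it is done.

Besides the shell and the picture viewer there is one more tool, called after "Call:" as name(argument=value, ...) on one line, values as JSON. carry_out: Moves the arm, as the interface text tells. Its arguments: {"type":"object","properties":{"series":{"type":"string"},"grip_force":{"type":"number"}},"required":["series"]}

```bash
ls; mkdir -p pics
cat > h.py <<'E'
import numpy as np, cv2
from bench import r, eyes, spotter
def ray(p,uv):
    K=np.array(p["intrinsics"]);D=np.array(p["D"]);R=np.array(p["R"]);t=np.array(p["t"])
    n=cv2.undistortPoints(np.array([[uv]],float),K,D)[0,0]
    d=R.T@np.array([n[0],n[1],1]);c=-R.T@t
    return c,d
def at(p,uv,z=0):
    c,d=ray(p,uv);return c+d*(z-c[2])/d[2]
def proj(p,X):
    R=np.array(p["R"]);
    return cv2.projectPoints(np.array(X,float).reshape(-1,1,3),cv2.Rodrigues(R)[0],np.array(p["t"],float),np.array(p["intrinsics"]),np.array(p["D"]))[0][:,0]
E
python3 - <<'E'
from h import *
for n in ["scene","top"]:
    p=eyes.grab_frame(n); cv2.imwrite(f"pics/{n}0.png",p["color"])
    c=-np.array(p["R"]).T@np.array(p["t"]);print(n,c)
    for q,z in [("swarf_hook",.019),("guard",0),("dropped_ring",0),("bearing",0)]:
        for f in (spotter.mark_of,spotter.search_frame):
            for d in f(p,q)[:2]: print(q,f.__name__,np.round(d["uv"],1),round(d["confidence"],2),np.round(at(p,d["uv"],z),4))
o=r.get_obs();print(o,r.tip_reach)
E
```

```text
pics
scene [ 0.1199206  -0.66428747  0.53659726]
swarf_hook call [385.1 294. ] 0.91 [ 0.4611 -0.3312  0.019 ]
swarf_hook call [381.7 279.3] 0.88 [ 0.4788 -0.2992  0.019 ]
guard call [280.8 143.1] 0.68 [0.5939 0.3706 0.    ]
dropped_ring call [300.5 165.1] 0.48 [0.5776 0.2042 0.    ]
dropped_ring call [298.5 160.3] 0.51 [0.5869 0.2339 0.    ]
bearing call [270.2 167.5] 0.6 [0.4939 0.2369 0.    ]
bearing call [268.4 162.4] 0.56 [0.5025 0.2685 0.    ]
top [ 0.43116397 -0.04486673  1.04210076]
swarf_hook call [450.4 213. ] 0.63 [ 0.4754 -0.3186  0.019 ]
swarf_hook call [445.2 203.4] 0.63 [ 0.4953 -0.3078  0.019 ]
guard call [232.2 184.4] 0.79 [0.527 0.145 0.   ]
guard call [165.5 164.1] 0.66 [0.5674 0.2891 0.    ]
dropped_ring call [189.2 154.6] 0.66 [0.5893 0.2396 0.    ]
dropped_ring call [184.1 146.2] 0.49 [0.6073 0.2513 0.    ]
bearing call [183.8 200.1] 0.65 [0.4909 0.2465 0.    ]
bearing call [173.4 199.7] 0.64 [0.4913 0.2686 0.    ]
bearing call [442.1 204.4] 0.24 [ 0.4942 -0.306   0.    ]
{'clock': 0.9, 'joints': array([-1.29211025,  0.47697557,  0.02239246,  1.55538192, -0.01146904,
        1.10931741, -0.08308692]), 'qvel': array([ 0.00046084,  0.00146036,  0.00031346,  0.00021148,  0.00087834,
       -0.00058919, -0.00059032]), 'tau': array([ 9.28796835e-04, -5.96317291e+01,  1.60675306e+00, -2.81548691e+01,
        1.24376809e-02,  1.61094558e-03,  6.56314171e-06]), 'tcp_pos': array([0.25462483, 0.62515667, 0.23933181]), 'orientation': array([6.03759619e-01, 3.08301539e+00, 7.05151955e-05]), 'contact_force': array([-0.30029513, -0.10319816, -0.1298236 ]), 'moment': array([ 0.01325282, -0.01326389,  0.01053778]), 'grip_width': 0.08504524054714721} 0.008
```

View pics/scene0.png

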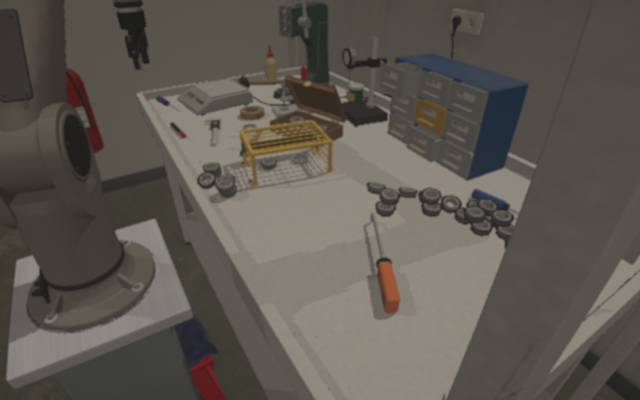

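View pics/top0.png

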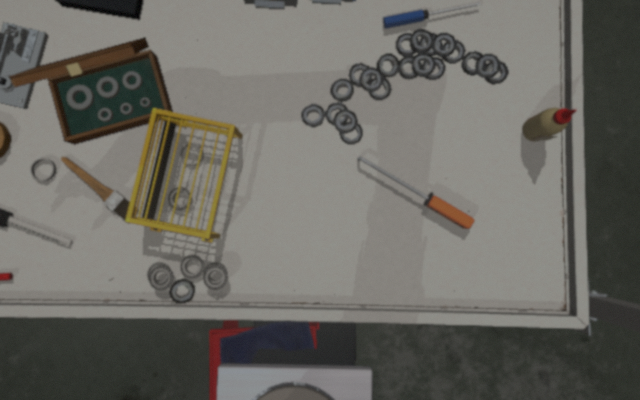

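Run:
```python
import cv2
a=cv2.imread("pics/top0.png");cv2.imwrite("pics/t1.png",cv2.resize(a[95:305,115:255],None,fx=5,fy=2.8*0+5*0.57*1.0 if 0 else 2.8) if 0 else cv2.resize(a[95:245,115:255],None,fx=4,fy=4,interpolation=cv2.INTER_CUBIC))
a=cv2.imread("pics/scene0.png");cv2.imwrite("pics/s1.png",cv2.resize(a[110:200,220:350],None,fx=6,fy=6,interpolation=cv2.INTER_CUBIC))
a=cv2.imread("pics/top0.png");cv2.imwrite("pics/t2.png",cv2.resize(a[140:240,345:485],None,fx=5,fy=5,interpolation=cv2.INTER_CUBIC))
```

```text
(no output)
```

View pics/t1.png

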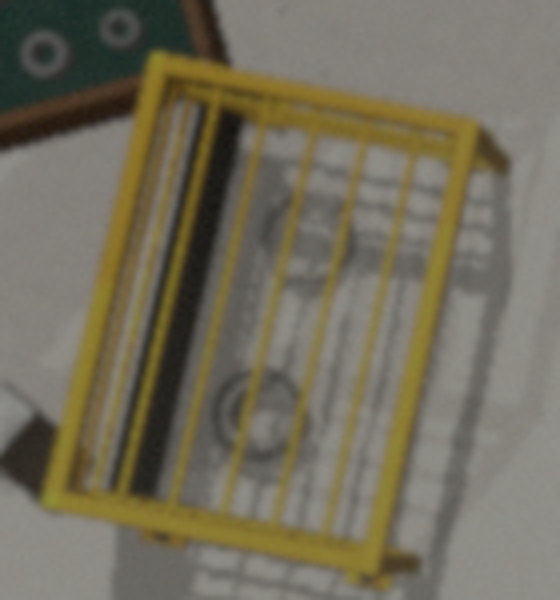

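View pics/s1.png

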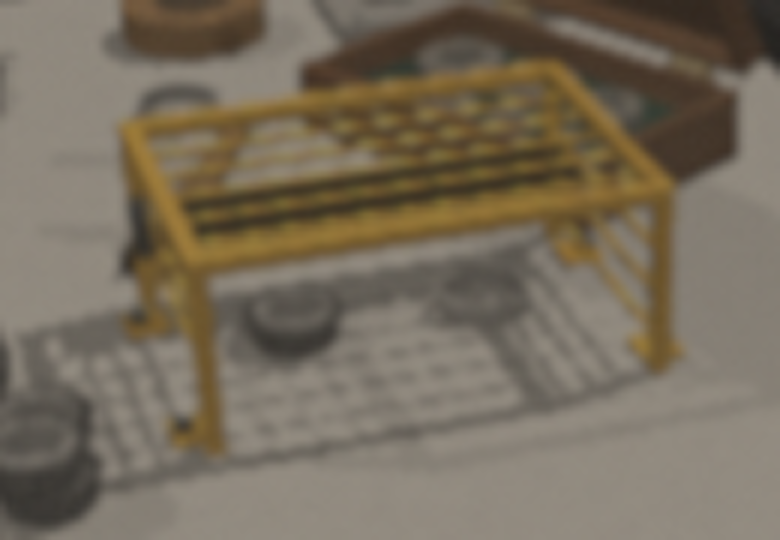

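View pics/t2.png

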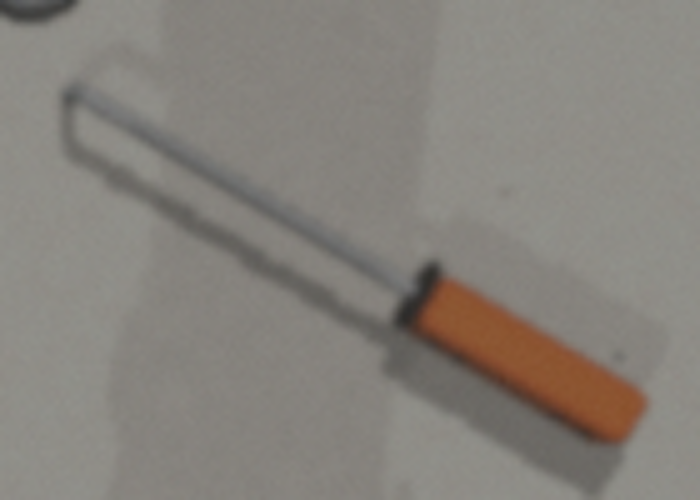

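```bash
cat > fit.py <<'E'
from h import *
import scipy.optimize as so
p=eyes.grab_frame("top"); s=eyes.grab_frame("scene")
print("guard roof corners z=.1:")
pts=[(233.75,126.25),(208.75,237.5),(153.75,108.75),(127.5,220)]
W=np.array([at(p,u,.1) for u in pts]);print(np.round(W,4))
print("feet",np.round(at(s,(255.5,185)),4),np.round(at(s,(330,170.8)),4))
print("ring",np.round(at(p,(192.5,155.8),.006),4),np.round(at(s,(300.5,158.7),.006),4))
print("bearing",np.round(at(p,(180.5,198.8),.018),4),np.round(at(s,(220+293/6,110+312/6),.018),4))
print("hook tip",np.round(at(p,(359,158.6),.03),4),np.round(at(p,(430,198),.034),4),np.round(at(p,(471.5,224.5),.034),4))
# guard fit
L=np.array([[0,-.104,.1],[0,.104,.1],[.164,-.104,.1],[.164,.104,.1]])
def gp(x,L): 
    c,q=np.cos(x[2]),np.sin(x[2]);L=np.asarray(L,float);return np.c_[x[0]+c*L[:,0]-q*L[:,1],x[1]+q*L[:,0]+c*L[:,1],L[:,2]]
o=None
for perm in ([0,1,2,3],[1,0,3,2]):
    f=so.least_squares(lambda x:(proj(p,gp(x,L))-np.array(pts)[perm]).ravel(),[.52,.12,1.57])
    if o is None or f.cost<o.cost:o=f
print("guard",o.x,o.cost,o.fun)
h=W  # hook
for nm,pic,cr,sc in (("top",p,(115,95,255,245),4),("scene",s,(220,110,350,200),6)):
    im=cv2.resize(pic["color"][cr[1]:cr[3],cr[0]:cr[2]],None,fx=sc,fy=sc,interpolation=cv2.INTER_CUBIC)
    def ln(P,col):
        u=((proj(pic,P)-np.array(cr[:2])+.5)*sc).astype(int);cv2.polylines(im,[u.reshape(-1,1,2)],False,col,1)
    box=lambda z:gp(o.x,[[0,-.104,z],[0,.104,z],[.164,.104,z],[.164,-.104,z],[0,-.104,z]])
    ln(box(.1),(255,0,0));ln(box(0),(255,0,255))
    cv2.imwrite(f"pics/ov_{nm}.png",im)
E
python3 fit.py
```

```text
guard roof corners z=.1:
[[0.6324 0.128  0.1   ]
 [0.4143 0.1675 0.1   ]
 [0.6629 0.2849 0.1   ]
 [0.4447 0.3234 0.1   ]]
feet [0.4181 0.168  0.    ] [0.6349 0.1304 0.    ]
ring [0.586  0.2308 0.006 ] [0.5918 0.2299 0.006 ]
bearing [0.4925 0.2485 0.018 ] [0.4918 0.2388 0.018 ]
hook tip [ 0.5847 -0.1243  0.03  ] [ 0.5049 -0.2725  0.034 ] [ 0.4521 -0.3577  0.034 ]
guard [0.52331297 0.14539053 1.38694852] 27.873690389239098 [ 0.71338343  3.43745885  1.80332902 -3.488914   -1.58230067  3.64392474
 -0.96897343 -3.35813231]
```

Call:
carry_out(series="-5.4 -0.5 0 0.085 1;-5.4 -0.5 0 0.085 1;-5.4 -0.5 0 0.085 1;-5.4 -0.5 0 0.085 1;-5.4 -0.5 0 0.085 1;-5.4 -0.5 0 0.085 1;-5.4 -0.5 0 0.085 1;-5.4 -0.5 0 0.085 1")

```text
clock: 2.0
tcp_pos: [0.5593, 0.3254, 0.2394]
orientation: [1.601, 2.703, 0.001]
contact_force: [-0.2, -0.7, 1.1]
grip_width: 0.0854
```

View pics/ov_top.png

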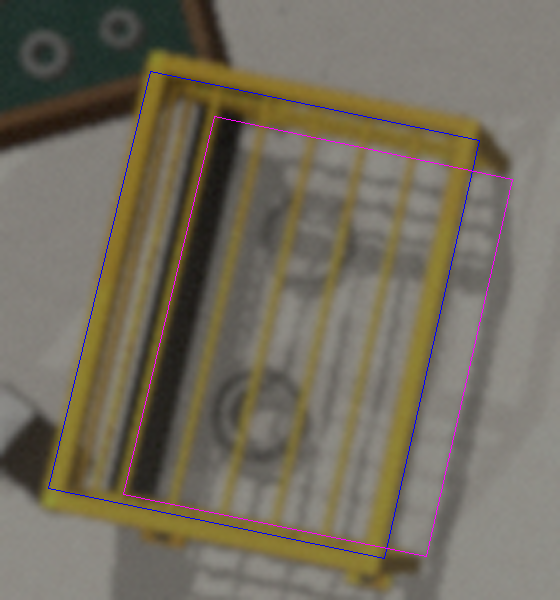

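Call:
carry_out(series="-5.6 -0.6 0 0.085 1;-5.6 -0.6 0 0.085 1;-5.6 -0.6 0 0.085 1;-5.6 -0.6 0 0.085 1;-5.6 -0.6 0 0.085 1;-5.6 -0.6 0 0.085 1;-5.6 -0.6 0 0.085 1;-5.6 -0.6 0 0.085 1")

```text
clock: 3.0
tcp_pos: [0.6022, -0.1148, 0.2395]
orientation: [2.41, 2.014, 0.001]
contact_force: [0.1, -0.7, -0.3]
grip_width: 0.0854
```

Call:
carry_out(series="-5.0 -0.6 0 0.085 1;-5.0 -0.6 0 0.085 1;-4.0 -0.6 0 0.085 1;-3.0 -0.6 0 0.085 1;0 0 0 0 1")

```text
clock: 3.62
tcp_pos: [0.5299, -0.2706, 0.2396]
orientation: [2.719, 1.573, -0.001]
contact_force: [0.5, 0.5, -0.5]
grip_width: 0.0855
```

```bash
cat > st.py <<'E'
from h import *
from scipy.spatial.transform import Rotation as Ro
def st(target=None,yaw=None):
    o=r.get_obs();M=Ro.from_rotvec(o["orientation"]).as_matrix()
    print(round(o["clock"],2),np.round(o["tcp_pos"],4),"xang",round(np.arctan2(M[1,0],M[0,0]),4),"ztilt",np.round(M[:,2],3),"w",round(o["grip_width"],4),"F",np.round(o["contact_force"],1),"q",np.round(o["joints"],2))
    if target is not None: print("shift cm tool",np.round(M.T@(np.array(target)-o["tcp_pos"])*100,2),"yaw",None if yaw is None else round(np.arctan2(M[1,0],M[0,0])-yaw,3))
    return o,M
E
python3 - <<'E'
from st import *
st([.4765,-.315,.015],1.054)
s=eyes.grab_frame("scene");cv2.imwrite("pics/s2.png",s["color"])
p=eyes.grab_frame("top");cv2.imwrite("pics/t3.png",p["color"])
# overlay hook hypothesised
def hk(o,y,L):
    c,q=np.cos(y),np.sin(y);L=np.asarray(L,float);return np.c_[o[0]+c*L[:,0]-q*L[:,1],o[1]+q*L[:,0]+c*L[:,1],L[:,2]]
for nm,pic,cr,sc in (("top",p,(345,140,485,240),5),("scene",s,(355,200,415,320),5)):
    im=cv2.resize(pic["color"][cr[1]:cr[3],cr[0]:cr[2]],None,fx=sc,fy=sc,interpolation=cv2.INTER_CUBIC)
    for L in ([[.05,-.013,.038],[.05,.013,.038],[-.05,.013,.038],[-.05,-.013,.038],[.05,-.013,.038]],[[.05,0,.03],[.22,0,.03],[.22,0,.003]]):
        u=((proj(pic,hk((.4765,-.315),1.054,L))-np.array(cr[:2])+.5)*sc).astype(int);cv2.polylines(im,[u.reshape(-1,1,2)],False,(255,0,0),1)
    cv2.imwrite(f"pics/hk_{nm}.png",im)
E
```

```text
3.62 [ 0.5299 -0.2706  0.2396] xang 1.0493 ztilt [-0.    -0.001 -1.   ] w 0.0855 F [ 0.5  0.5 -0.5] q [-0.12  0.4   0.65  1.79 -0.27  1.05  0.1 ]
shift cm tool [-6.49 -2.42 22.46] yaw -0.005
```

View pics/hk_top.png

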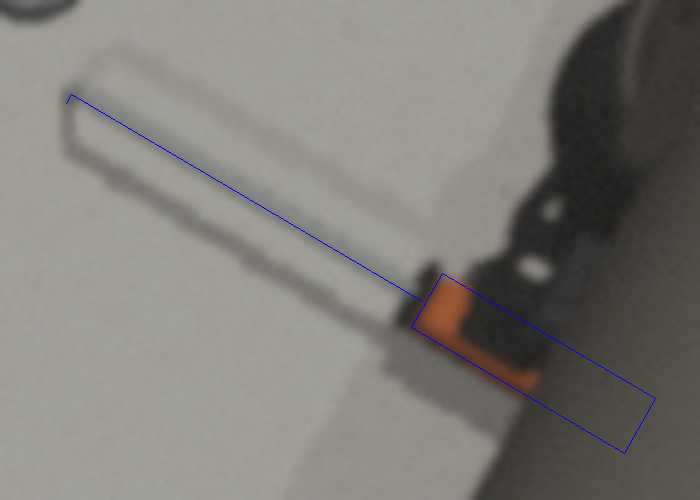

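View pics/hk_scene.png

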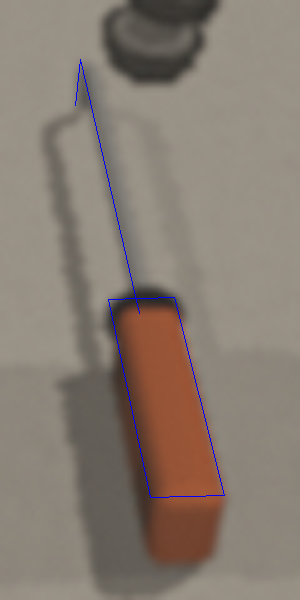

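Call:
carry_out(series="-2.75 -1.2 2.5 0 1;-2.75 -1.2 3.5 0 1;0 0 4.5 0 1;0 0 4 0 1;0 0 3 0 1;0 0 1.5 0 1;0 0 0 0 1;0 0 0 0 1")

```text
clock: 4.72
tcp_pos: [0.4847, -0.3046, 0.0504]
orientation: [2.713, 1.581, 0.002]
contact_force: [0.7, -0.1, 0.8]
grip_width: 0.0851
```

Run:
```python
from st import *
st([.4815,-.3065,.015],1.054)
s=eyes.grab_frame("scene");cv2.imwrite("pics/s3.png",cv2.resize(s["color"][180:330,320:470],None,fx=4,fy=4))
```

```text
4.72 [ 0.4847 -0.3046  0.0504] xang 1.0553 ztilt [ 0.002 -0.001 -1.   ] w 0.0851 F [ 0.7 -0.1  0.8] q [ 0.07  0.61  0.5   1.97 -0.46  0.67  0.35]
shift cm tool [-0.33 -0.19  3.54] yaw 0.001
```

View pics/s3.png

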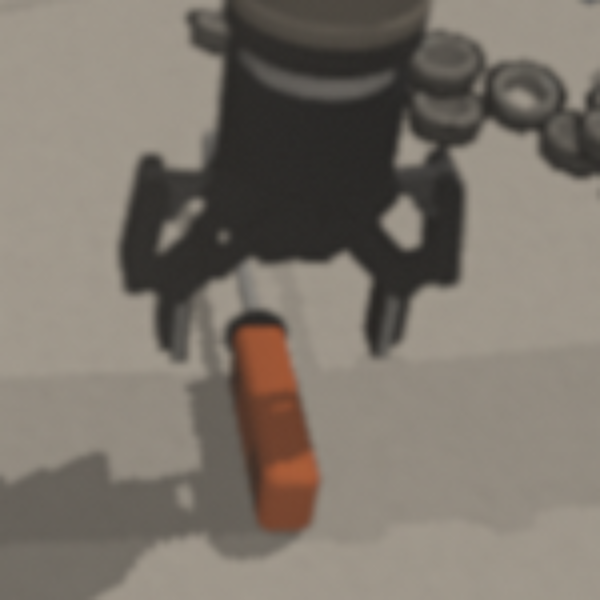

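Call:
carry_out(series="-0.3 -0.2 1.5 0 1;0 0 1.5 0 1;0 0 0.5 0 1;0 0 0 0 1;0 0 0 0 0;0 0 0 0 0;0 0 0 0 0;0 0 0 0 0", grip_force=70)

```text
clock: 5.78
tcp_pos: [0.4813, -0.3064, 0.0149]
orientation: [2.713, 1.58, 0.001]
contact_force: [0.5, -0.9, 3.8]
grip_width: 0.0249
```

Call:
carry_out(series="0 0 0 0 0;0 0 0 0 0;0 0 0 0 0;0 0 0 0 0")

```text
clock: 6.28
tcp_pos: [0.4813, -0.3064, 0.0149]
orientation: [2.713, 1.58, 0.002]
contact_force: [1.0, -0.5, 5.9]
grip_width: 0.0249
```

Run:
```python
from st import *
st([.4815,-.3065,.015],1.054)
```

```text
6.28 [ 0.4813 -0.3064  0.0149] xang 1.0548 ztilt [ 0.002 -0.001 -1.   ] w 0.0249 F [ 1.  -0.5  5.9] q [ 0.11  0.66  0.46  1.98 -0.5   0.6   0.39]
shift cm tool [ 0.    0.02 -0.01] yaw 0.001
```

Call:
carry_out(series="0 0 -1 0 0;0 0 -1.5 0 0;0 0 0 -0.08 0;0 0 0 -0.08 0;0 0 0 -0.08 0;0 0 0 -0.09 0;0 0 0 0 0;0 0 0 0 0")

```text
clock: 7.28
tcp_pos: [0.4804, -0.3059, 0.0396]
orientation: [-2.42, -2.003, -0.0]
contact_force: [0.3, -0.3, -2.2]
grip_width: 0.0248
```

Run:
```python
from st import *
o,M=st()
s=eyes.grab_frame("scene");p=eyes.grab_frame("top")
cv2.imwrite("pics/s4.png",s["color"]);cv2.imwrite("pics/t4.png",p["color"])
```

```text
7.28 [ 0.4804 -0.3059  0.0396] xang 1.383 ztilt [-0.  0. -1.] w 0.0248 F [ 0.3 -0.3 -2.2] q [ 0.15  0.61  0.4   1.97 -0.39  0.63  0.62]
```

View pics/t4.png

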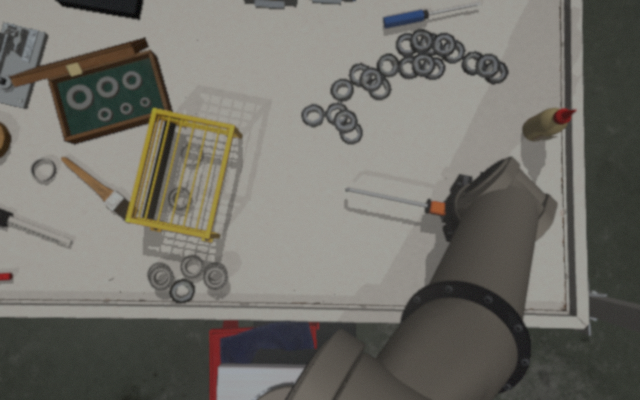

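View pics/s4.png

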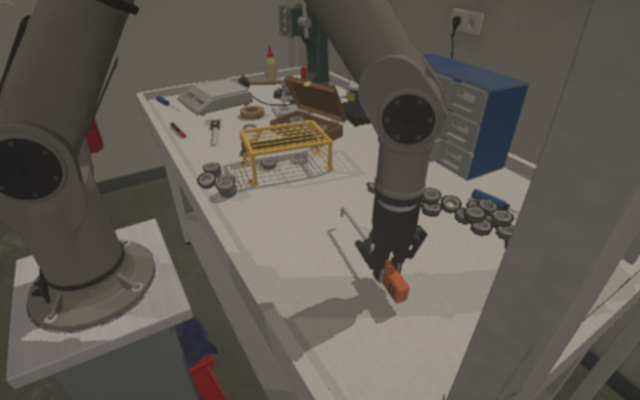

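Run:
```python
from st import *
a=cv2.imread("pics/t4.png");cv2.imwrite("pics/t4z.png",cv2.resize(a[170:230,335:455],None,fx=6,fy=6,interpolation=cv2.INTER_CUBIC))
a=cv2.imread("pics/s4.png");cv2.imwrite("pics/s4z.png",cv2.resize(a[190:310,320:430],None,fx=5,fy=5,interpolation=cv2.INTER_CUBIC))
```

```text
(no output)
```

View pics/t4z.png

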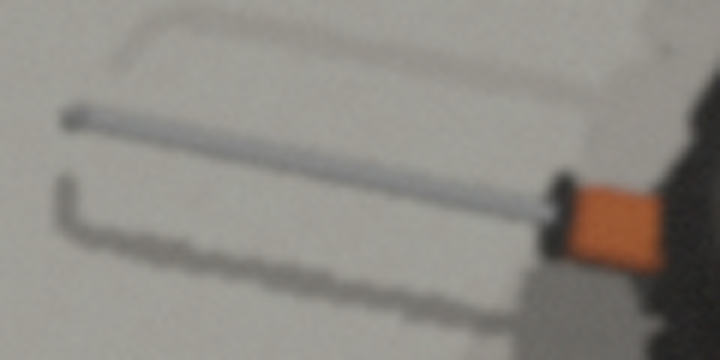

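View pics/s4z.png

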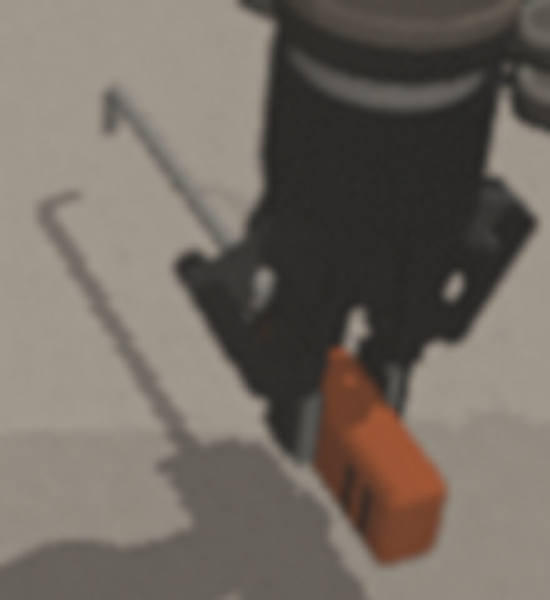

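Run:
```python
from st import *
o,M=st()
s=eyes.grab_frame("scene");p=eyes.grab_frame("top")
a=at(p,(347.1,189.1),.055);b=at(p,(425.9,205),.055);d=a-b
print(a,b,np.arctan2(d[1],d[0]),np.linalg.norm(d))
# triangulate tip
c1,d1=ray(p,(347.1,189.1));c2,d2=ray(s,(342.2,208.4))
A=np.c_[d1,-d2];k=np.linalg.lstsq(A,c2-c1,rcond=None)[0];X=c1+k[0]*d1;Y=c2+k[1]*d2;print("tri",X,Y)
x=np.array([np.cos(1.383),np.sin(1.383)])
off=a[:2]-o["tcp_pos"][:2];print("tip in tool x,y",M[:2,:2].T@off)
G=np.array([.5235,.1475]);R=np.array([[np.cos(1.388),-np.sin(1.388)],[np.sin(1.388),np.cos(1.388)]])
for n,q in (("tip",a[:2]),("ringtop",[.586,.2308]),("ringscene",[.5918,.2299]),("bear",[.492,.245])): print(n,R.T@(np.array(q)-G))
for ring in ([.587,.2305],): print("tip->ring tool cm",M[:2,:2].T@(np.array(ring)-a[:2])*100)
```

```text
7.38 [ 0.4804 -0.3059  0.0394] xang 1.3837 ztilt [-0. -0. -1.] w 0.025 F [-0.9 -0.7 -2.7] q [ 0.15  0.61  0.4   1.97 -0.39  0.63  0.62]
[ 0.51765115 -0.09913367  0.055     ] [ 0.48892358 -0.2595329   0.055     ] 1.3935748414559077 0.1629514828325232
tri [ 0.51826077 -0.09951618  0.04804224] [ 0.5202562  -0.10072461  0.0482835 ]
tip in tool x,y [ 0.21009369 -0.00186737]
tip [-0.24358776 -0.03908167]
ringtop [ 0.09327341 -0.04631643]
ringscene [ 0.09344273 -0.0521834 ]
bear [0.0901495  0.04869874]
tip->ring tool cm [33.6780399   0.68249623]
```

Call:
carry_out(series="3 0.7 0 0 0;4 0 0 0 0;4 0 0 0 0;4 0 0 0 0;4 0 0 0 0;3 0 0 0 0;0 0 0 0 0;0 0 0 0 0")

```text
clock: 8.48
tcp_pos: [0.5279, -0.0916, 0.0393]
orientation: [2.418, 2.005, -0.001]
contact_force: [-0.1, -0.5, -1.9]
grip_width: 0.0248
```

Run:
```python
from st import *
o,M=st()
s=eyes.grab_frame("scene");p=eyes.grab_frame("top")
cv2.imwrite("pics/s5.png",cv2.resize(s["color"][110:230,220:370],None,fx=5,fy=5,interpolation=cv2.INTER_CUBIC));cv2.imwrite("pics/t5.png",cv2.resize(p["color"][95:245,115:315],None,fx=4,fy=4,interpolation=cv2.INTER_CUBIC))
```

```text
8.47 [ 0.5279 -0.0916  0.0393] xang 1.3843 ztilt [-0.    -0.001 -1.   ] w 0.0248 F [-0.1 -0.5 -1.9] q [-0.27  0.57  0.42  2.06 -0.4   0.59  0.24]
```

View pics/t5.png

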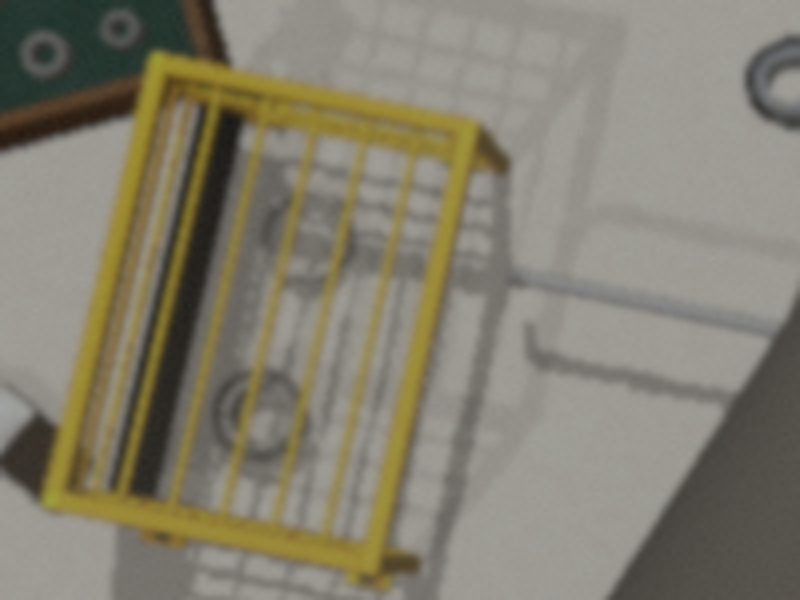

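View pics/s5.png

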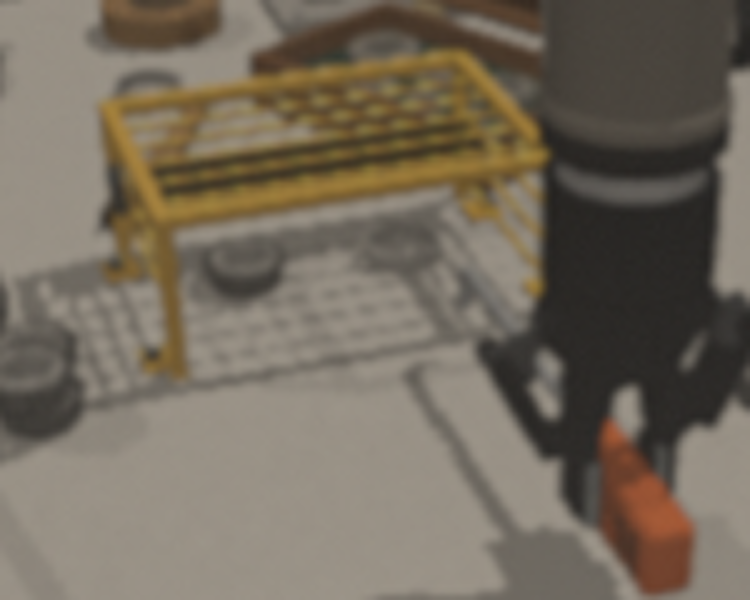

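Run:
```python
from st import *
o,M=st()
p=eyes.grab_frame("top")
for z in (.05,.055):
    a=at(p,(115+514/4-.4,95+283/4-.4),z)
    print(a,"tip->ring tool cm",M[:2,:2].T@(np.array([.587,.2305])-a[:2])*100)
```

```text
8.57 [ 0.5277 -0.0924  0.0394] xang 1.3828 ztilt [-0.    -0.001 -1.   ] w 0.0246 F [-0.3 -0.3 -3.2] q [-0.27  0.57  0.42  2.06 -0.4   0.59  0.24]
[0.56214691 0.1150825  0.05      ] tip->ring tool cm [11.80287187  0.28441778]
[0.56148679 0.11427639 0.055     ] tip->ring tool cm [11.89440036  0.33420166]
```

Call:
carry_out(series="3 0.2 0 0 0;3 0 0 0 0;3 0 0 0 0;2.7 0 0 0 0;0 0 0 0 0;0 0 0 0 0")

```text
clock: 9.38
tcp_pos: [0.5514, 0.0221, 0.0393]
orientation: [2.419, 2.003, -0.001]
contact_force: [-0.2, -0.0, -2.7]
grip_width: 0.0253
```

Run:
```python
from st import *
o,M=st()
s=eyes.grab_frame("scene");p=eyes.grab_frame("top")
cv2.imwrite("pics/s6.png",cv2.resize(s["color"][120:200,220:360],None,fx=5.5,fy=5.5,interpolation=cv2.INTER_CUBIC));cv2.imwrite("pics/t6.png",cv2.resize(p["color"][110:210,150:270],None,fx=6,fy=6,interpolation=cv2.INTER_CUBIC))
```

```text
9.38 [0.5514 0.0221 0.0393] xang 1.3833 ztilt [-0.    -0.001 -1.   ] w 0.0253 F [-0.2 -0.  -2.7] q [-0.49  0.59  0.43  2.02 -0.42  0.62  0.04]
```

View pics/t6.png

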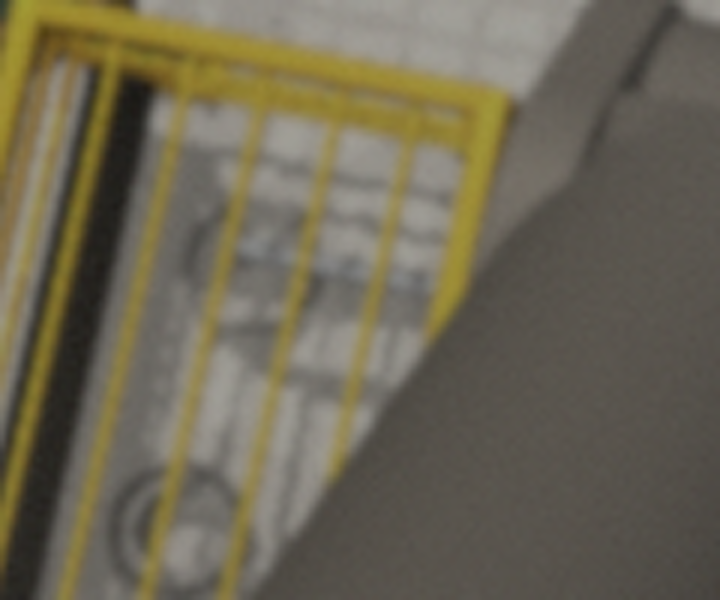

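View pics/s6.png

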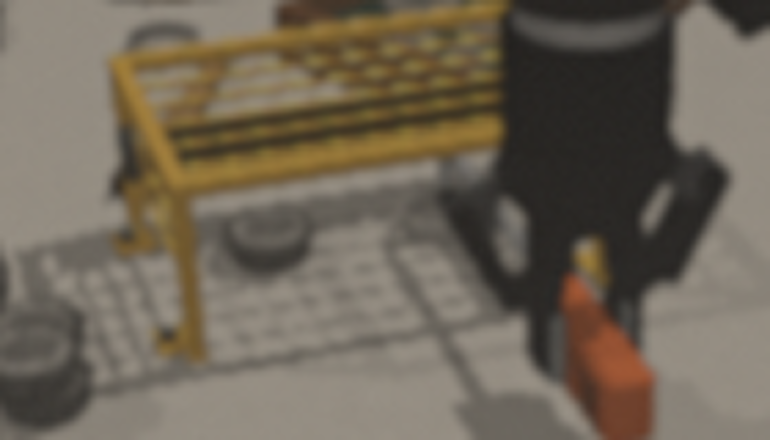

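Run:
```python
from st import *
o,M=st()
p=eyes.grab_frame("top")
for rc in ((255,272),(257,268)):
  ring=at(p,(150+rc[0]/6-.4,110+rc[1]/6-.4),.006);print("ring",ring)
  for u in ((237,243),(245,244)):
    a=at(p,(150+u[0]/6-.4,110+u[1]/6-.4),.052)
    print(a,"tip->ring tool cm",M[:2,:2].T@(ring-a)[:2]*100)
a=o["tcp_pos"]+M@np.array([.2101,-.0019,0]);print("pred tip",a, (proj(p,[[a[0],a[1],.052]])[0]+.4-[150,110])*6)
```

```text
9.47 [0.5514 0.0217 0.0394] xang 1.3822 ztilt [-0.    -0.001 -1.   ] w 0.0253 F [-0.2  0.8 -3.5] q [-0.49  0.59  0.43  2.02 -0.42  0.62  0.04]
ring [0.58781231 0.23176366 0.006     ]
[0.59069263 0.22601324 0.052     ] tip->ring tool cm [ 0.51086405 -0.39070987]
[0.59041664 0.22329043 0.052     ] tip->ring tool cm [ 0.78349258 -0.41463458]
ring [0.58927099 0.23111881 0.006     ]
[0.59069263 0.22601324 0.052     ] tip->ring tool cm [ 0.47486244 -0.23534046]
[0.59041664 0.22329043 0.052     ] tip->ring tool cm [ 0.74749097 -0.25926517]
pred tip [0.58888795 0.2284577  0.03919945] [229.54730323 248.05139468]
```

Call:
carry_out(series="0.2 -0.1 0.6 0 0;0 0 0.6 0 0;0 0 0.5 0 0;0 0 0.3 0 0;0 0 0 0 0;0 0 0 0 0")

```text
clock: 10.28
tcp_pos: [0.5511, 0.0257, 0.0194]
orientation: [2.418, 2.005, 0.0]
contact_force: [-0.5, -0.2, -3.6]
grip_width: 0.0251
```

Run:
```python
from st import *
o,M=st()
p=eyes.grab_frame("top")
cv2.imwrite("pics/t7.png",cv2.resize(p["color"][110:210,150:270],None,fx=6,fy=6,interpolation=cv2.INTER_CUBIC))
```

```text
10.28 [0.5511 0.0257 0.0194] xang 1.3848 ztilt [ 0.  0. -1.] w 0.0251 F [-0.5 -0.2 -3.6] q [-0.47  0.62  0.41  2.02 -0.44  0.58  0.05]
```

View pics/t7.png

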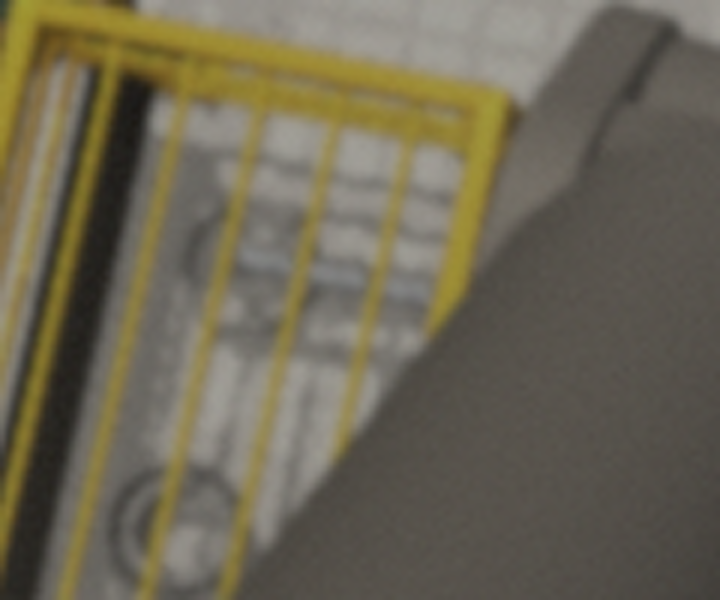

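Call:
carry_out(series="0 0 0.2 0 0;-0.5 0 0 0 0;-1 0 0 0 0;-1 0 0 0 0;-1.5 0 0 0 0;-1.5 0 0 0 0;-1.5 0 0 0 0;-1 0 0 0 0")

```text
clock: 11.32
tcp_pos: [0.5359, -0.0544, 0.0173]
orientation: [2.419, 2.004, -0.0]
contact_force: [-0.1, 0.3, -3.1]
grip_width: 0.0249
```

Run:
```python
from st import *
o,M=st()
p=eyes.grab_frame("top");s=eyes.grab_frame("scene")
cv2.imwrite("pics/t8.png",cv2.resize(p["color"][110:210,150:270],None,fx=6,fy=6,interpolation=cv2.INTER_CUBIC))
cv2.imwrite("pics/s8.png",cv2.resize(s["color"][120:200,220:360],None,fx=5.5,fy=5.5,interpolation=cv2.INTER_CUBIC))
```

```text
11.32 [ 0.5359 -0.0544  0.0173] xang 1.3834 ztilt [-0. -0. -1.] w 0.0249 F [-0.1  0.3 -3.1] q [-0.32  0.61  0.39  2.05 -0.43  0.56  0.19]
```

View pics/t8.png

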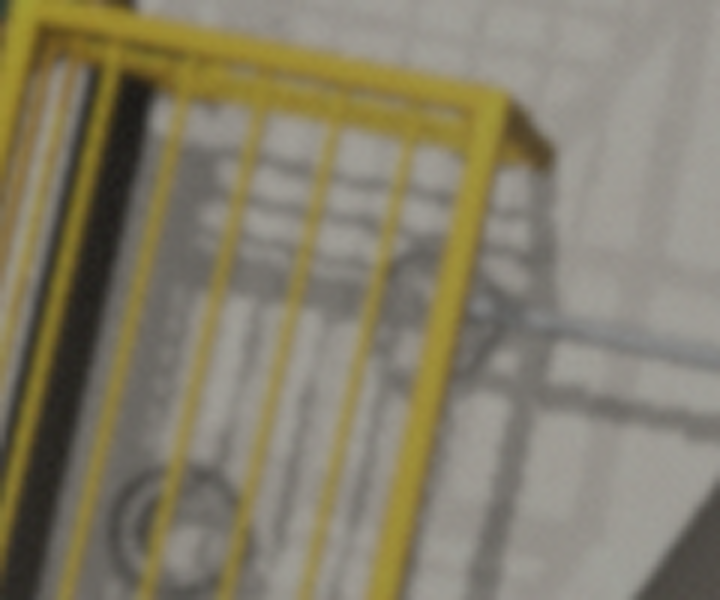

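View pics/s8.png

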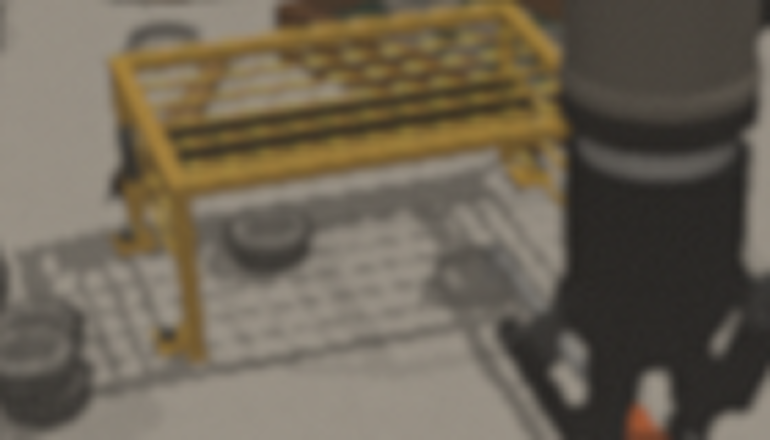

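Call:
carry_out(series="-1 0 0 0 0;-2 0 0 0 0;-2 0 0 0 0;-2 0 0 0 0;-2 0 0 0 0;-2 0 0 0 0;-2 0 0 0 0;-1 0 0 0 0")

```text
clock: 12.42
tcp_pos: [0.5101, -0.1917, 0.0173]
orientation: [2.419, 2.004, -0.0]
contact_force: [-0.6, 0.5, -2.9]
grip_width: 0.0251
```

Call:
carry_out(series="-0.7 0 0 0 0;-0.3 0 0 0 0;0 0 0 0 0")

```text
clock: 12.8
tcp_pos: [0.5086, -0.2, 0.0172]
orientation: [-2.418, -2.006, -0.0]
contact_force: [0.6, -0.0, -3.0]
grip_width: 0.0251
```

Run:
```python
from st import *
o,M=st()
p=eyes.grab_frame("top")
cv2.imwrite("pics/t9.png",cv2.resize(p["color"][100:240,115:375],None,fx=3,fy=3,interpolation=cv2.INTER_CUBIC))
```

```text
12.8 [ 0.5086 -0.2     0.0172] xang 1.3852 ztilt [-0.  0. -1.] w 0.0251 F [ 0.6 -0.  -3. ] q [-0.03  0.62  0.37  2.03 -0.41  0.56  0.45]
```

View pics/t9.png

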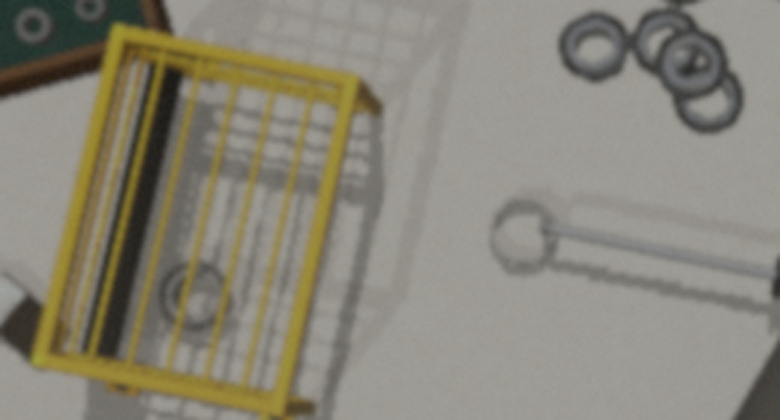

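Call:
carry_out(series="0.6 0 0 0 0;0 0 -0.8 0 0;0 0 -1.2 0 0;0 0 -1.5 0 0;0 0 0 0 0")

```text
clock: 13.48
tcp_pos: [0.5108, -0.1949, 0.0541]
orientation: [2.416, 2.004, 0.003]
contact_force: [0.2, 0.5, -3.5]
grip_width: 0.0251
```

Run:
```python
from st import *
o,M=st()
p=eyes.grab_frame("top")
cv2.imwrite("pics/t10.png",cv2.resize(p["color"][130:240,255:405],None,fx=5,fy=5,interpolation=cv2.INTER_CUBIC))
q=at(p,(115+523/3-.3,100+236/3-.3),.006);G=np.array([.5235,.1475]);a=1.388;R=np.array([[np.cos(a),-np.sin(a)],[np.sin(a),np.cos(a)]])
print(q,R.T@(q[:2]-G))
```

```text
13.47 [ 0.5108 -0.1949  0.0541] xang 1.3846 ztilt [ 0.003 -0.001 -1.   ] w 0.0251 F [ 0.2  0.5 -3.5] q [-0.07  0.55  0.42  2.03 -0.37  0.63  0.41]
[0.54217944 0.02301242 0.006     ] [-0.11901797 -0.04099758]
```

View pics/t10.png

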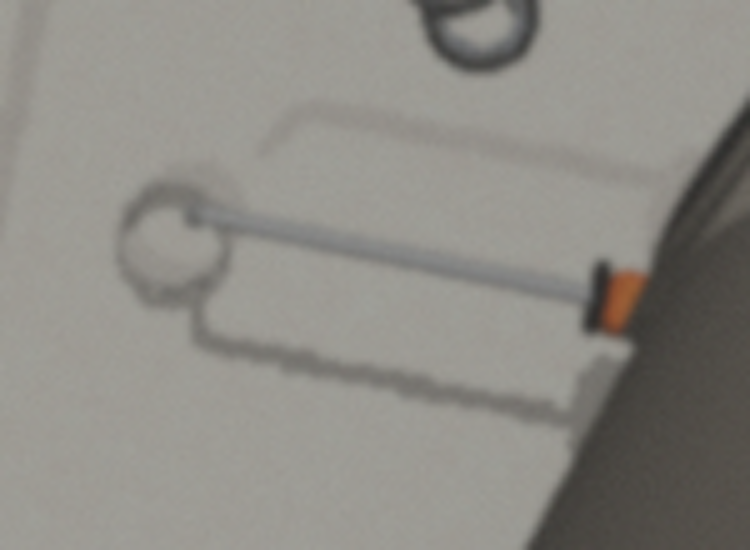

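Call:
carry_out(series="-3 0 0 0 0;-4 0 0 0 0;-3 0 0 0 0;0 0 1.5 0 0;0 0 1.3 0 0;0 0 0.8 0 0;0 0 0.2 0 0;0 0 0 0 0")

```text
clock: 14.52
tcp_pos: [0.4909, -0.2909, 0.0149]
orientation: [-2.414, -2.006, -0.001]
contact_force: [-4.2, 4.6, 11.9]
grip_width: 0.025
```

Run:
```python
from st import *
st([.49,-.3,.015])
```

```text
14.53 [ 0.4909 -0.2909  0.0149] xang 1.3864 ztilt [-0.001  0.003 -1.   ] w 0.025 F [-4.2  4.6 11.9] q [ 0.15  0.65  0.37  1.98 -0.4   0.59  0.6 ]
shift cm tool [-0.91  0.08 -0.01] yaw None
```

On the bench (12 N contact). I release gradually and then lift straight up.

Call:
carry_out(series="0 0 0 0 0.5;0 0 0 0 0.7;0 0 0 0 1;0 0 0 0 1;0 0 0 0 1;0 0 0 0 1")

```text
clock: 15.28
tcp_pos: [0.4911, -0.2927, 0.0143]
orientation: [-2.418, -2.005, 0.0]
contact_force: [-0.2, -0.6, -0.4]
grip_width: 0.0856
```

Call:
carry_out(series="0 0 -1.5 0 1;0 0 -3 0 1;0 0 -4 0 1;0 0 -5 0 1;0 0 -5 0 1;0 0 0 0 1")

```text
clock: 16.02
tcp_pos: [0.4932, -0.2944, 0.2043]
orientation: [2.413, 2.0, 0.007]
contact_force: [0.5, 0.5, -0.5]
grip_width: 0.0852
```

Run:
```python
from st import *
st()
s=eyes.grab_frame("scene");p=eyes.grab_frame("top")
cv2.imwrite("pics/s11.png",s["color"]);cv2.imwrite("pics/t11.png",p["color"])
```

```text
16.02 [ 0.4932 -0.2944  0.2043] xang 1.3841 ztilt [ 0.008 -0.003 -1.   ] w 0.0852 F [ 0.5  0.5 -0.5] q [ 0.01  0.38  0.53  1.87 -0.24  0.95  0.47]
```

View pics/t11.png

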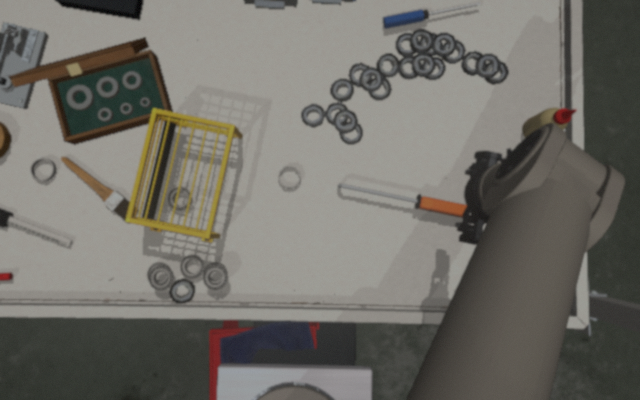

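View pics/s11.png

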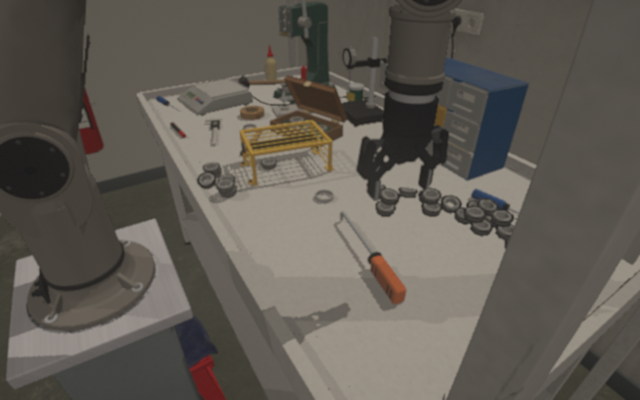

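The pictures show the ring alone on the open bench (top view 289,178), the hook flat and free at (340,187)–(465,208), and the bearing still at (180,199).

```bash
python3 -c "
from bench import r
print(r.hand_in())"
```

```text
the job is handed in; nothing more can be done
None
```

The ring is out on the open bench. I gripped the hook by its handle, reached in through the open side above the ring, lowered the tip into the bore and drew the ring straight out. I then lifted the tip clear, laid the hook flat about 10 cm farther back and let go. The job was handed in at about 16 s of the 48 s.

- **Ring:** by the top camera its centre is about 119 mm out from the open side, so its edge is about 95 mm clear. The gripper never touched it.
- **Bearing:** in the last pictures it is in the same place behind the guard as at the start, at pixel (180, 199) in the top view.
- **Hook:** it lies flat and free, the gripper is open about 20 cm above the bench, and the wrist force reads near zero. The highest force I read was about 13 N, when the hook was set down.

The trained networks' ring positions disagreed with the pictures by several pixels, so I used my own picture measurements. The two cameras also differed by about 6 mm on where the ring lay. One two-camera estimate put the hook tip about 7 mm lower than expected. None of this mattered in the end: the tip went into the bore and nothing else was touched.

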